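# Open the filling press: spin off its crank cap

## Robot

A 6-joint arm with a two-finger parallel gripper is mounted at the origin on the work surface. World frame = base frame: x ahead of the robot, y to its left, z up, the work surface at z = 0. Lengths are in mm, angles in rad, forces in N, time in s.
With the tool pointing down it reaches from about 400 to 925 mm from the base axis. Payload 12.5 kg.
Tool frame: the origin (TCP) lies at the centre of the arm's flange, where the gripper is bolted on; the fingertips stand 190 mm ahead of it and the grasp point (between the pads) lies 171 mm ahead of it; z points along the fingers, y is the line along which they close (so a half turn about z gives the same grasp; the last joint's range is limited). The gripper opens to 95 mm and grips with 3 to 60 N. Pads are 20 mm wide; open, the fingers measure 119 mm over their backs; the gripper's body (75 mm by 180 mm) begins 59 mm behind the grasp point.
Start: joints at [-1.333, 0.491, 1.559, -0, 1.092, -0.106], TCP at [210.686, -588.418, 404.761] pointing down, gripper open.
Joint ranges: [-3.1, 3.1], [-0.84, 2.19], [0.05, 2.79], [-1.13, 4.28], [0.06, 2.93], [-2.69, 2.69]. Speed limits (rad/s): [2.22, 2.22, 2.79, 3.14, 3.14, 3.14].

## Interface

Orientations are given as [roll, pitch, yaw] about the fixed x, y, z axes, in that order (R = Rz(yaw) Ry(pitch) Rx(roll)).
In Python, from cell import env, read_camera, search_frame, cut_out gives the robot as it stands. The module is installed in compiled form; this text tells all that it offers.
- The arm moves only by the tool move_arm, never from a script. Its argument "commands" is a list of rows, each a list of 3 entries, a list of its own where there are three numbers: the shift along the world's x, y, z normalised to -1 to 1, where 1 is 0.03 m, then the turn about the world's z normalised to -1 to 1, where 1 is 0.08 rad, then the opening, from -1 (shut) to 1 (fully open), so that 0 is half open. A call has 1 to 20 rows; each row shifts and turns the commanded pose from where the row before left it; what a row does not reach is not made up. A row lasts 1/12 s, in which the tool goes at most 41.7 mm and 7.16 degrees, less where a joint would pass 70% of its speed; a pose out of reach is approached as far as the arm can. A call with a number of a shift or a turn outside -1 to 1 is refused whole. A call with a gripper value outside its range is refused whole. The fingers move at their own pace and stop on an object; the grip force is fixed at half the most. Time passes only in rows, so rows that do not move let the fingers close. It gives the time, the measured TCP pose, the force, the opening and the grip force at its end, in the units of the state.
- env.state(): the state, without advancing time (a new reading comes with each control period).
- read_camera(name): name is "side" or "top" or "wrist"; returns a dict with "image" (420x560x3 uint8, red, green, blue), "fx", "fy", "cx", "cy" (pixels), "D" ([k1, k2, p1, p2, k3] as OpenCV has them; the pictures are not rectified), "rvec" (rotation vector, rad) and "tvec" (3), from world to camera coordinates, as OpenCV has them. Camera axes: x right, y down, z forward; pixel columns grow to the right and rows downward; lengths in mm; the calibration is good to about 2 mm. A picture is of the moment at which its call begins. There is no depth.
- env.job_done(): hands the job in; it is judged then, once.
Trained networks look in a picture, given as the dict that the camera call returned (one of the last four; its "shot" number tells which), for a name from the list of things; names that differ only in an ending like _2 or _b are one class to them, and where a whole thing is asked for, a point or a joint stands for the part that bears it (a point fixed in the world has none). Each returns a list of dicts, best first, with "confidence" (0 to 1); they miss things now and then, are a little off and sometimes report something else, mostly with a low value. They report only what shows in the picture. A call takes as long as a camera call. They do not tell look-alikes from the thing itself.
- search_frame(thing, picture): "at" ([column, row] in pixels, amid what is visible of it).
- cut_out(thing, picture): "region" (420x560 bool, what is visible of it) and "at" ([column, row] in pixels, amid what is visible of it).
The state is a dict: "t": time; "joints": joint angles; "qvel": joint speeds; "tau": joint torques, N m; "eef_pos": TCP position; "tcp_rot": TCP orientation; "ft_force": force on the tool from outside, world axes, zero at the start; "moment": the same for the moment, N m; "opening": opening from 0.0 (shut) to 1.0 (fully open); "grip_force": force on a finger pad.
Only numpy, scipy, OpenCV 4.12 (cv2) and the standard library are available. Lean on these libraries where they do the work, as an engineer would, in place of code of your own. Each camera call takes 0.05 s, during which the arm holds its last target. There are 200 camera calls.

## Task

In the pastry kitchen, open the filling press so that it can be refilled: crank its screw cap anticlockwise, as seen from above, letting it climb as it turns, until the thread lets go; lift the cap clear of the neck without wrenching it, and stand it upright in the middle of the empty square metal tray.

Things in the scene. Friction and masses are not known exactly. Their poses are not given: they have to be found in the camera images.
- cap: loose steel crank cap screwed on the press, 0.2 kg: skirt 73 mm wide, 37 high, on it a bar 140 x 18 mm, top 45 mm up, white grip at one end, counterweight 14 mm high at the other. Origin: centre of open underside; z up, x to the grip. Anticlockwise from above it rises 10 mm a turn (1 mm play), free after two turns (1/3 turn more does no harm); then loose, skirt 12 mm over the neck.
- crank_grip (a point): centre of the upright white plastic spinner grip on the cap's bar: 18 mm across, 55 mm tall (27 mm up and down from here), 60 mm from the screw axis along the cap's x, 74 mm above the cap's origin; axes as the cap's. It spins freely, so a gripper holding it can circle the screw axis without turning itself. The freed cap can be carried by it, held with 40 N or more.
- press: the filling press, fixed: upright steel cylinder 112 mm across at the foot, 100 mm above, shoulder 94 to 100 mm high, then a threaded neck 59 mm across, mouth 140 mm above the bench. Origin: centre of the underside, on the screw axis; z up. With 2 mm sideways play the cap turns about this axis.
- tray: low square aluminium tray, fixed, empty: 210 mm by 210 mm, rim 12 mm high, walls 4 mm, inner floor 5 mm above the bench. Origin: centre of its underside; z up.
Not all that is in view belongs to the job. What is shaped like the cap but orange is not meant.

How it is judged (in metres and radians):
On the way:
1. the cap is unscrewed and lifted clear above the press's neck (z of cap in the frame of press above 0.143 m and horizontal distance between cap and press below 0.06 m), for 0.1 s.
At the end, for the whole second after the job is handed in: the cap stands upright (within 10 degrees), open side down, on the tray's floor, its axis within 50 mm of the tray's centre, at rest and released (horizontal distance between cap and tray below 0.05 m and z of cap in the frame of tray below 0.015 m and angle between cap's own z axis and vertical below 0.17 rad and linear speed of cap below 0.02 m/s); the robot touches nothing.
It fails at once if the cap is wrenched: pressed or pulled against the press with more than 90 N (contact force between cap and press above 90 N).
It fails at once if the cap is dropped or tossed: it moves faster than 0.8 m/s (linear speed of cap above 0.8 m/s).
It also fails if it takes over 72 s, if anything falls off the work surface, if the arm or the gripper's body presses on something with over 40 N, if the wrist force passes 120 N, or if a joint passes its speed limit or range.

## Working session

There is one attempt and no reset: what is moved stays moved. The work goes in short steps, Python scripts to look and compute and a tool call to move; the robot and the scene stay as the last step left them, time stands still between calls to the robot, and variables do not carry over. Pictures are saved under pics/ and viewed, at most 11 in all, crops included, and the job is handed in when it is done.

Besides the shell and the picture viewer there is one more tool, called after "Request:" as a command line: name --argument value ..., lists and objects as JSON in quotes. move_arm: Moves the arm, as the interface text tells. Its arguments: {"type":"object","properties":{"commands":{"type":"array","items":{"type":"array"}}},"required":["commands"]}

```bash
mkdir -p pics; cat > h.py <<'E'
import numpy as np, cv2
from cell import env, read_camera, search_frame, cut_out
def ray(p,px):
    K=np.array([[p["fx"],0,p["cx"]],[0,p["fy"],p["cy"]],[0,0,1.]])
    u=cv2.undistortPoints(np.array([[px]],float),K,np.array(p["D"],float))[0,0]
    R=cv2.Rodrigues(np.array(p["rvec"],float))[0]; t=np.array(p["tvec"],float).ravel()
    d=R.T@np.array([u[0],u[1],1]); return -R.T@t, d/np.linalg.norm(d)
def atz(p,px,z):
    c,d=ray(p,px); return c+d*(z-c[2])/d[2]
def tri(*pp):
    A=np.zeros((3,3));b=np.zeros(3)
    for p,px in pp:
        c,d=ray(p,px);M=np.eye(3)-np.outer(d,d);A+=M;b+=M@c
    X=np.linalg.solve(A,b)
    return X,[float(np.linalg.norm(np.cross(X-ray(p,px)[0],ray(p,px)[1]))) for p,px in pp]
def proj(p,X):
    K=np.array([[p["fx"],0,p["cx"]],[0,p["fy"],p["cy"]],[0,0,1.]])
    return cv2.projectPoints(np.array(X,float).reshape(-1,1,3),np.array(p["rvec"],float),np.array(p["tvec"],float),K,np.array(p["D"],float))[0][:,0]
def save(p,n): cv2.imwrite("pics/"+n+".png",p["image"][:,:,::-1])
E
python3 - <<'E'
from h import *
ims=[]
for n in ["top","side"]:
    p=read_camera(n); ims.append(p["image"])
    print(n,ray(p,[280,210]))
    for th in ["cap","crank_grip","press","tray"]:
        print(th,[(np.round(r["at"]),round(r["confidence"],2),np.round(atz(p,r["at"],{"cap":130,"crank_grip":190,"press":60,"tray":5}[th]))) for r in search_frame(th,p)])
for n,i in zip("ts",ims): cv2.imwrite(f"pics/{n}0.png",i[:,:,::-1])
E
```

```text
top (array([379.20008233, -11.34532052, 937.69470057]), array([ 0.09584463,  0.0172526 , -0.99524678]))
cap [(array([161., 162.]), 0.85, array([539., 211., 130.])), (array([264., 211.]), 0.84, array([455.,  29., 130.])), (array([157., 273.]), 0.83, array([347., 212., 130.]))]
crank_grip [(array([161., 162.]), 0.95, array([528., 195., 190.])), (array([266., 212.]), 0.73, array([448.,  25., 190.])), (array([161., 275.]), 0.68, array([346., 189., 190.]))]
press [(array([388., 209.]), 0.29, array([ 468., -196.,   60.]))]
tray [(array([386., 205.]), 0.95, array([ 480., -205.,    5.]))]
side (array([-167.99743707,  607.34750783,  683.87050752]), array([ 0.62310003, -0.57666535, -0.52839703]))
cap [(array([182., 232.]), 0.96, array([565., 203., 130.])), (array([285., 254.]), 0.67, array([363., 105., 130.])), (array([242., 332.]), 0.65, array([267., 292., 130.]))]
crank_grip [(array([184., 236.]), 0.91, array([473., 252., 190.])), (array([283., 257.]), 0.81, array([303., 166., 190.])), (array([240., 333.]), 0.63, array([219., 329., 190.]))]
press [(array([193., 279.]), 0.57, array([502., 230.,  60.])), (array([184., 234.]), 0.41, array([647., 154.,  60.]))]
tray [(array([324., 221.]), 0.85, array([ 514., -177.,    5.]))]
```

View pics/t0.png

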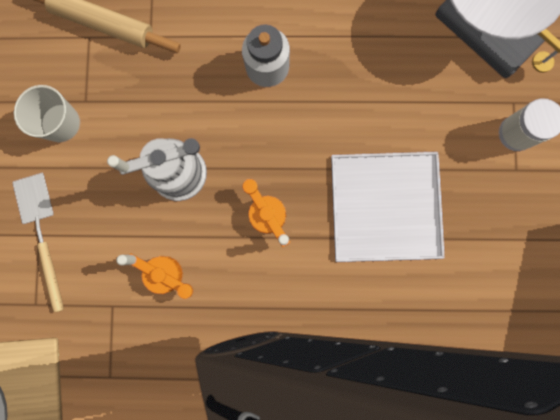

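View pics/s0.png

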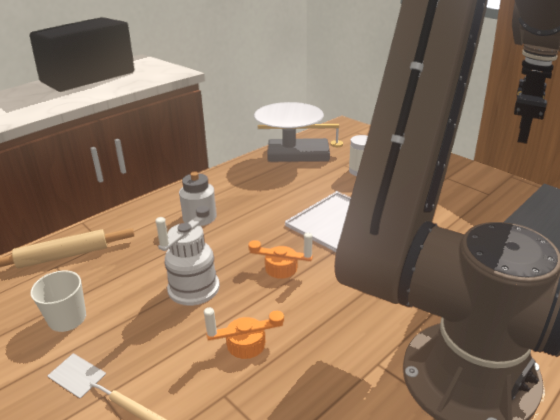

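Steel cap on the press: top (160,160), side (184,235). Look-alikes are the orange ones: top (266,212) and (160,275), side (283,258) and (242,333). The press cap is the target. Its white grip is at top (113,161) and side (162,233). The tray is at top (388,207).

```bash
python3 - <<'E'
from h import *
P={n:read_camera(n) for n in ["top","side"]}
a=cv2.resize(P["top"]["image"][120:215,90:220],None,fx=4,fy=4,interpolation=3)
b=cv2.resize(P["side"]["image"][195:310,140:230],None,fx=4,fy=4,interpolation=3)
c=np.zeros((460,880,3),np.uint8);c[:380,:520]=a;c[:,520:]=b
cv2.imwrite("pics/crop.png",cv2.resize(c,(800,418))[:,:,::-1])
r=[max(cut_out("tray",p),key=lambda r:r["confidence"])["region"] for p in P.values()]
for p,m in zip(P.values(),r):
    cn=max(cv2.findContours(m.astype(np.uint8),0,2)[0],key=cv2.contourArea)
    q=cv2.boxPoints(cv2.minAreaRect(cn)); print(q.tolist())
    if p is P["top"]: 
        w=np.array([atz(p,x,12) for x in q]);print(w.round(),w.mean(0).round(1))
E
```

```text
[[330.22601318359375, 153.8759307861328], [439.48748779296875, 149.67356872558594], [443.66473388671875, 258.28216552734375], [334.40325927734375, 262.4844970703125]]
[[ 581.  -94.   12.]
 [ 591. -310.   12.]
 [ 377. -314.   12.]
 [ 367. -102.   12.]] [ 478.9 -204.9   12. ]
[[283.739013671875, 225.60073852539062], [306.852783203125, 177.92861938476562], [357.15020751953125, 202.31524658203125], [334.03643798828125, 249.98736572265625]]
```

View pics/crop.png

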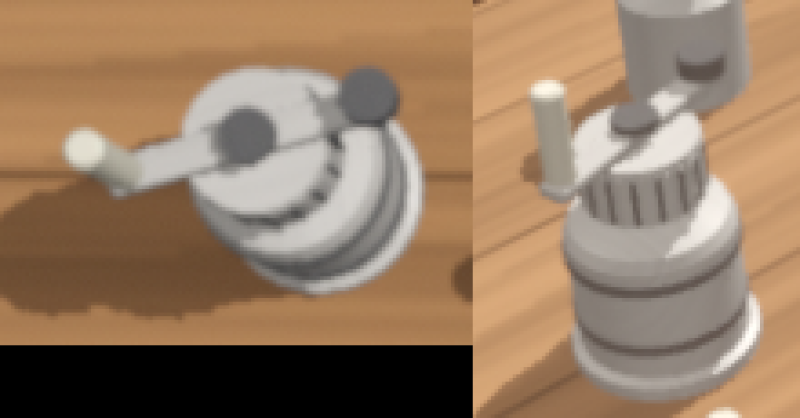

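The close crop confirms it: a steel cap with a white upright grip (top px 112.5,160.7; side px 161,219), a dark hub (top 157.7,157.7) and a counterweight (top 191,146).

```bash
python3 - <<'E'
from h import *
p=read_camera("top");s=read_camera("side")
for n,a,b in [("griptop",(112.55,160.7),(161,219.2)),("gripbot",(123.6,170.9),(164,247.3)),("hub",(157.7,157.7),(184.4,227.2)),("cw",(191.2,146.1),(202.5,211.5))]:
    X,e=tri((p,a),(s,b)); print(n,X.round(1),np.round(e,1))
st=env.state();print(st["t"],st["eef_pos"],st["tcp_rot"],st["opening"],st["ft_force"])
w=read_camera("wrist");c,d=ray(w,[280,210]);print(c,d,w["fx"]); R=cv2.Rodrigues(np.array(w["rvec"]))[0];print(R.round(2))
E
```

```text
griptop [524.7 265.8 209.2] [1.1 1.1]
gripbot [520.4 270.2 149.3] [0.7 0.7]
hub [541.3 209.5 156.6] [0.2 0.2]
cw [560.3 152.  159.4] [0.8 0.8]
0.8 [ 210.69536315 -588.41409213  404.73735751] [3.14156066e+00 2.08813239e-05 3.43812273e-01] 1.002098907225278 [-0.08136011  0.62792603 -0.66418942]
[ 289.20851747 -560.04953493  385.06560876] [-0.2887955  -0.10447185 -0.95167368] 289.81250931407294
[[ 0.34 -0.94  0.  ]
 [-0.9  -0.32  0.29]
 [-0.28 -0.1  -0.96]]
```

Request:
move_arm --commands '[[[0.83,0.83,0.2],0.95,1],[[0.83,0.83,0.2],0.95,1],[[0.83,0.83,0.2],0.95,1],[[0.83,0.83,0.2],0.95,1],[[0.83,0.83,0.2],0.95,1],[[0.83,0.83,0.2],0.95,1],[[0.83,0.83,0.2],0.95,1],[[0.83,0.83,0.2],0.95,1],[[0.83,0.83,0.2],0.95,1],[[0.83,0.83,0.2],0.95,1],[[0.1,1,0],0.95,1],[[0.1,1,0],0.95,1],[[0.1,1,0],0.95,1],[[0.1,1,0],0.95,1],[[0.1,1,0],0.95,1],[[0.1,1,0],0.95,1],[[0.1,1,0],0.95,1],[[0.1,1,0],0.95,1],[[0.1,1,0],0.95,1],[[0.1,1,0],0.95,1]]'

```text
t: 2.52
eef_pos: [489.5, -38.0, 465.0]
tcp_rot: [3.141, 0.0, 1.867]
ft_force: [0.6, -1.0, -0.6]
opening: 0.997
grip_force: 0.0
```

Request:
move_arm --commands '[[[0.11,1,0],0,1],[[0.11,1,0],0,1],[[0.11,1,0],0,1],[[0.11,1,0],0,1],[[0.11,1,0],0,1],[[0.11,1,0],0,1],[[0.11,1,0],0,1],[[0.11,1,0],0,1],[[0.11,1,0],0,1],[[0.11,1,0],0,1],[[0,0,0],0,1]]'

```text
t: 3.43
eef_pos: [522.7, 264.5, 464.5]
tcp_rot: [3.141, -0.001, 1.867]
ft_force: [-0.5, 0.1, 1.0]
opening: 0.999
grip_force: 0.0
```

```bash
python3 - <<'E'
from h import *
w=read_camera("wrist");save(w,"w1");st=env.state();print(st["t"],st["eef_pos"],st["tcp_rot"],st["ft_force"])
print(proj(w,[[523,267,209],[523,267,155],[541.3,209.5,157],[560,152,159]]).round())
np.savez("w1.npz",**{k:w[k] for k in["fx","fy","cx","cy","D","rvec","tvec"]})
E
```

```text
3.4833 [522.5341828  262.65835308 464.3725546 ] [-3.14146596e+00 -1.52015533e-04  1.86669010e+00] [-0.67674098 -0.04017528  0.00865604]
[[281. 216.]
 [281. 199.]
 [281. 253.]
 [282. 301.]]
```

View pics/w1.png

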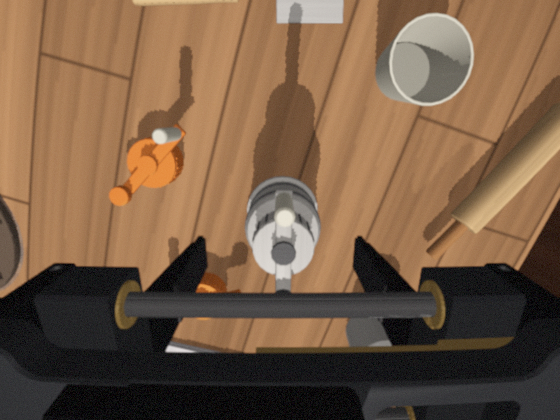

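Wrist picture: the press is centred, with the grip top at about (285,216) and the hub at (283,252). The prediction was (281,216)/(281,253), so I'm 2–3 mm off. The orange ones are to the left (150,163) and (210,282).

```bash
python3 - <<'E'
from h import *
p=read_camera("top");s=read_camera("side")
w=dict(np.load("w1.npz"));im=cv2.imread("pics/w1.png")
g=cv2.resize(im[190:300,235:335],None,fx=5,fy=5,interpolation=3);cv2.imwrite("pics/w1c.png",g)
for n,a,b,c in [("griptop",(112.55,160.7),(161,219.2),(285,216)),("hub",(157.7,157.7),(184.4,227.2),(283,252))]:
    X,e=tri((p,a),(s,b),(w,c)); print(n,X.round(1),np.round(e,1), tri((p,a),(w,c))[0].round(1),tri((s,b),(w,c))[0].round(1), atz(w,c,209 if n=="griptop" else 157).round(1))
E
```

```text
griptop [525.7 266.5 208.1] [0.6 2.  1.6] [526.3 267.5 206.9] [526.2 265.8 207.2] [526.4 268.1 209. ]
hub [542.2 209.7 155.8] [0.6 0.8 1. ] [542.4 210.1 155. ] [542.9 209.2 155.1] [542.8 210.9 157. ]
```

View pics/w1c.png

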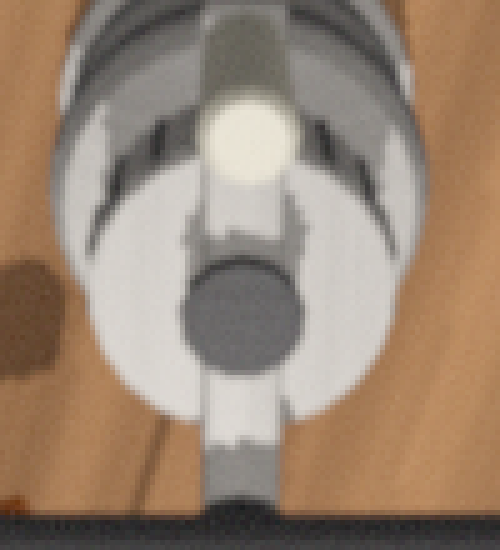

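Request:
move_arm --commands '[[[0.107,0.207,-0.6],0,1],[[0,0,-1],0,1],[[0,0,-1],0,1],[[0,0,-0.7],0,1],[[0,0,-0.3],0,1],[[0,0,0],0,1],[[0,0,0],0,1],[[0,0,0],0,-0.5],[[0,0,0],0,-0.5],[[0,0,0],0,-0.5],[[0,0,0],0,-0.5],[[0,0,0],0,-0.5]]'

```text
t: 4.58
eef_pos: [525.9, 266.8, 357.2]
tcp_rot: [3.141, -0.0, 1.864]
ft_force: [1.0, 0.0, -0.3]
opening: 0.708
grip_force: 0.0
```

```bash
python3 - <<'E'
from h import *
st=env.state();print(st["t"],st["eef_pos"],st["tcp_rot"],st["ft_force"],st["opening"])
w=read_camera("wrist");save(w,"w2")
print(proj(w,[[525.9,266.5,208],[542.3,209.8,156]]).round())
E
```

```text
4.5833 [525.85620435 266.81780673 357.23550455] [ 3.14078653e+00 -3.07031315e-05  1.86392552e+00] [ 1.02413258  0.00318889 -0.28365   ] 0.7081084921617237
[[279. 288.]
 [279. 317.]]
```

View pics/w2.png

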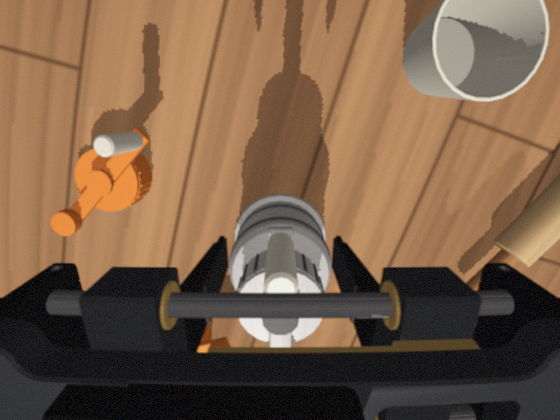

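The grip top is at about (281,287), midway between the fingers (225 and 337). I'm closing.

Request:
move_arm --commands '[[[0,0,0],0,-1],[[0,0,0],0,-1],[[0,0,0],0,-1],[[0,0,0],0,-1],[[0,0,0],0,-1],[[0,0,0],0,-1],[[0,0,0],0,-1],[[0,0,0],0,-1],[[0,0,0],0,-1],[[0,0,0],0,-1],[[0,0,0],0,-1],[[0,0,0],0,-1]]'

```text
t: 5.63
eef_pos: [525.9, 266.8, 356.8]
tcp_rot: [3.141, 0.0, 1.864]
ft_force: [-0.6, 0.1, -0.6]
opening: 0.185
grip_force: 30.0
```

```bash
python3 -c "
import numpy as np
for s in range(0,30,10):
  print(', '.join('[[%.3f, %.3f, 0.011], 0, -1]'%tuple(60*2*np.sin(np.radians(6))/30*np.array([np.cos(a),np.sin(a)])) for a in np.radians(106+96+12*np.arange(s,s+10))))
"
```

```text
[[-0.388, -0.157, 0.011], 0, -1], [[-0.347, -0.234, 0.011], 0, -1], [[-0.290, -0.301, 0.011], 0, -1], [[-0.222, -0.355, 0.011], 0, -1], [[-0.143, -0.393, 0.011], 0, -1], [[-0.058, -0.414, 0.011], 0, -1], [[0.029, -0.417, 0.011], 0, -1], [[0.115, -0.402, 0.011], 0, -1], [[0.196, -0.369, 0.011], 0, -1], [[0.269, -0.320, 0.011], 0, -1]
[[0.329, -0.257, 0.011], 0, -1], [[0.376, -0.183, 0.011], 0, -1], [[0.406, -0.101, 0.011], 0, -1], [[0.418, -0.015, 0.011], 0, -1], [[0.412, 0.073, 0.011], 0, -1], [[0.388, 0.157, 0.011], 0, -1], [[0.347, 0.234, 0.011], 0, -1], [[0.290, 0.301, 0.011], 0, -1], [[0.222, 0.355, 0.011], 0, -1], [[0.143, 0.393, 0.011], 0, -1]
[[0.058, 0.414, 0.011], 0, -1], [[-0.029, 0.417, 0.011], 0, -1], [[-0.115, 0.402, 0.011], 0, -1], [[-0.196, 0.369, 0.011], 0, -1], [[-0.269, 0.320, 0.011], 0, -1], [[-0.329, 0.257, 0.011], 0, -1], [[-0.376, 0.183, 0.011], 0, -1], [[-0.406, 0.101, 0.011], 0, -1], [[-0.418, 0.015, 0.011], 0, -1], [[-0.412, -0.073, 0.011], 0, -1]
```

Request:
move_arm --commands '[[[-0.388,-0.157,0.011],0,-1],[[-0.347,-0.234,0.011],0,-1],[[-0.29,-0.301,0.011],0,-1],[[0,0,0],0,-1]]'

```text
t: 5.97
eef_pos: [494.0, 245.2, 357.7]
tcp_rot: [-3.14, 0.0, 1.864]
ft_force: [-0.3, 0.0, -1.7]
opening: 0.184
grip_force: 30.0
```

Request:
move_arm --commands '[[[-0.222,-0.355,0.011],0,-1],[[-0.143,-0.393,0.011],0,-1],[[-0.058,-0.414,0.011],0,-1],[[0.029,-0.417,0.011],0,-1],[[0,0,0],0,-1]]'

```text
t: 6.38
eef_pos: [483.8, 196.8, 359.2]
tcp_rot: [3.141, 0.0, 1.862]
ft_force: [-0.4, 0.7, -1.9]
opening: 0.188
grip_force: 30.0
```

Request:
move_arm --commands '[[[0.115,-0.402,0.011],0,-1],[[0.196,-0.369,0.011],0,-1],[[0.269,-0.32,0.011],0,-1],[[0.329,-0.257,0.011],0,-1],[[0.376,-0.183,0.011],0,-1],[[0.406,-0.101,0.011],0,-1],[[0.418,-0.015,0.011],0,-1],[[0.412,0.073,0.011],0,-1],[[0,0,0],0,-1]]'

```text
t: 7.13
eef_pos: [561.3, 151.0, 361.4]
tcp_rot: [3.141, 0.0, 1.863]
ft_force: [-0.1, 0.3, -2.4]
opening: 0.181
grip_force: 30.0
```

Request:
move_arm --commands '[[[0.388,0.157,0.011],0,-1],[[0.347,0.234,0.011],0,-1],[[0.29,0.301,0.011],0,-1],[[0.222,0.355,0.011],0,-1],[[0.143,0.393,0.011],0,-1],[[0.058,0.414,0.011],0,-1],[[-0.029,0.417,0.011],0,-1],[[-0.115,0.402,0.011],0,-1],[[0,0,0],0,-1]]'

```text
t: 7.88
eef_pos: [597.1, 234.0, 364.4]
tcp_rot: [3.142, -0.0, 1.866]
ft_force: [0.3, 0.2, -2.3]
opening: 0.187
grip_force: 30.0
```

```bash
python3 - <<'E'
from h import *
st=env.state();print(st["t"],st["eef_pos"],st["ft_force"])
p=read_camera("top");s=read_camera("side")
b=[cv2.resize(x[0]["image"][r:r+130,c:c+130],(390,390),interpolation=3) for x,r,c in(((p,),100,90),((s,),180,120))]
cv2.imwrite("pics/turn.png",np.hstack(b)[:,:,::-1])
E
```

```text
7.8833 [597.0531063  234.02957256 364.39147459] [ 0.29207695  0.20926178 -2.33326124]
```

View pics/turn.png

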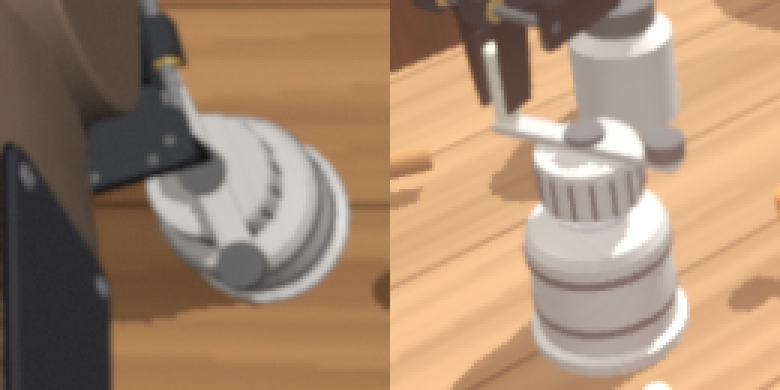

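Picture: the bar has turned with the grip. The counterweight is now at the lower right, and a gap shows under the skirt (cap rising). Forces are small, so I'll continue.

Request:
move_arm --commands '[[[-0.196,0.369,0.011],0,-1],[[-0.269,0.32,0.011],0,-1],[[-0.329,0.257,0.011],0,-1],[[-0.376,0.183,0.011],0,-1],[[-0.406,0.101,0.011],0,-1],[[-0.418,0.015,0.011],0,-1],[[-0.412,-0.073,0.011],0,-1],[[-0.388,-0.157,0.011],0,-1],[[-0.347,-0.234,0.011],0,-1],[[-0.29,-0.301,0.011],0,-1],[[-0.222,-0.355,0.011],0,-1],[[-0.143,-0.393,0.011],0,-1],[[-0.058,-0.414,0.011],0,-1],[[0.029,-0.417,0.011],0,-1],[[0,0,0],0,-1]]'

```text
t: 9.23
eef_pos: [483.4, 196.8, 369.2]
tcp_rot: [-3.141, 0.0, 1.862]
ft_force: [0.5, -0.2, -1.9]
opening: 0.186
grip_force: 30.0
```

Request:
move_arm --commands '[[[0.115,-0.402,0.011],0,-1],[[0.196,-0.369,0.011],0,-1],[[0.269,-0.32,0.011],0,-1],[[0.329,-0.257,0.011],0,-1],[[0.376,-0.183,0.011],0,-1],[[0.406,-0.101,0.011],0,-1],[[0.418,-0.015,0.011],0,-1],[[0.412,0.073,0.011],0,-1],[[0.388,0.157,0.011],0,-1],[[0.347,0.234,0.011],0,-1],[[0.29,0.301,0.011],0,-1],[[0.222,0.355,0.011],0,-1],[[0.143,0.393,0.011],0,-1],[[0.058,0.414,0.011],0,-1],[[-0.029,0.417,0.011],0,-1],[[-0.115,0.402,0.011],0,-1],[[0,0,0],0,-1]]'

```text
t: 10.65
eef_pos: [597.1, 234.0, 374.3]
tcp_rot: [3.141, -0.0, 1.866]
ft_force: [-0.4, 0.4, -2.6]
opening: 0.183
grip_force: 30.0
```

Request:
move_arm --commands '[[[-0.196,0.369,0.011],0,-1],[[-0.269,0.32,0.011],0,-1],[[-0.329,0.257,0.011],0,-1],[[-0.376,0.183,0.011],0,-1],[[-0.406,0.101,0.011],0,-1],[[-0.418,0.015,0.011],0,-1],[[-0.412,-0.073,0.011],0,-1],[[-0.388,-0.157,0.006],0,-1],[[-0.347,-0.234,0],0,-1],[[-0.29,-0.301,0],0,-1],[[-0.222,-0.355,0],0,-1],[[0,0,0],0,-1]]'

```text
t: 11.65
eef_pos: [486.8, 234.4, 377.3]
tcp_rot: [3.141, 0.0, 1.864]
ft_force: [1.1, 0.2, -2.2]
opening: 0.184
grip_force: 30.0
```

Request:
move_arm --commands '[[[0,0,0],0,0],[[0,0,0],0,0],[[0,0,0],0,0],[[0,0,0],0,0],[[0,0,0],0,0],[[0,0,0],0,0],[[0,0,0.7],0,0],[[0,0,1],0,1],[[0,0,1],0,1],[[0.2,-0.1,0.5],0.9,1],[[0.2,-0.1,0],0.9,1],[[0.2,-0.1,0],0.9,1],[[0.2,-0.1,0],0.9,1],[[0.2,-0.1,0],0.9,1],[[0.2,-0.1,0],0.9,1],[[0.2,-0.1,0],0.9,1],[[0.2,-0.1,0],0.9,1],[[0.2,-0.05,0],0.9,1],[[0,0,0],0.9,1],[[0,0,0],0.9,1]]'

```text
t: 13.32
eef_pos: [542.8, 209.8, 472.5]
tcp_rot: [-3.141, -0.0, 2.659]
ft_force: [-0.4, 0.4, 0.6]
opening: 0.996
grip_force: 0.0
```

Request:
move_arm --commands '[[[0,0,0],0.4,1],[[0,0,0],0,1],[[0,0,0],0,1]]'

```text
t: 13.57
eef_pos: [542.5, 210.0, 472.7]
tcp_rot: [3.142, -0.0, 2.687]
ft_force: [0.5, 0.5, 0.7]
opening: 0.998
grip_force: 0.0
```

```bash
python3 - <<'E'
from h import *
w=read_camera("wrist");p=read_camera("top");save(w,"w3");st=env.state();print(st["t"],st["eef_pos"],st["tcp_rot"],st["ft_force"],st["opening"])
print(proj(w,[[542.3,209.8,177]]).round())
np.savez("w3.npz",**{k:w[k] for k in["fx","fy","cx","cy","D","rvec","tvec"]})
a=cv2.resize(w["image"],(560,420));s=read_camera("side")
b=cv2.resize(s["image"][170:310,120:230],(220,280),interpolation=3)
c=np.zeros((420,780,3),np.uint8);c[:,:560]=a;c[:280,560:]=b
cv2.imwrite("pics/w3.png",c[:,:,::-1])
E
```

```text
13.6667 [542.49663723 209.93343939 472.67402721] [ 3.14158684e+00 -1.15665944e-04  2.68664067e+00] [-0.29809366 -0.11119238 -0.2501635 ] 0.9991269202003991
[[279. 205.]]
```

View pics/w3.png

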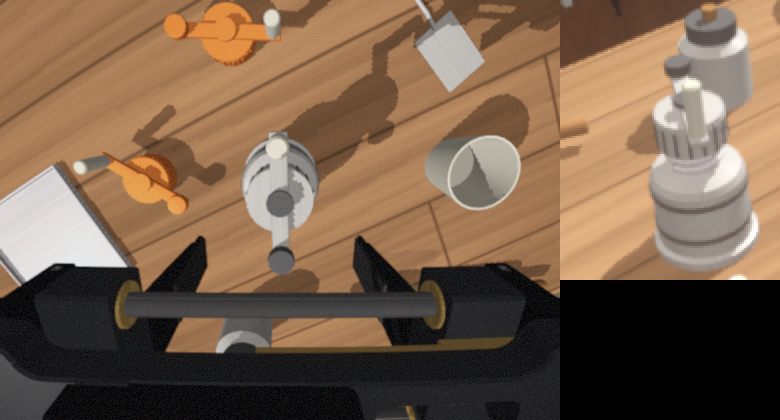

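The wrist picture shows the hub at (280,203), the counterweight at (281,258) and the grip top at (277,149), so the bar is aligned with the tool's x and the cap is centred. The side view shows the cap raised and upright on the neck. I'll descend around the skirt.

Request:
move_arm --commands '[[[0,0,-1],0,1],[[0,0,-1],0,1],[[0,0,-1],0,1],[[0,0,-1],0,1],[[0,0,-0.2],0,1],[[0,0,-0.2],0,1],[[0,0,-0.2],0,1],[[0,0,-0.2],0,1],[[0,0,-0.2],0,1],[[0,0,0],0,1],[[0,0,0],0,1]]'

```text
t: 14.63
eef_pos: [542.5, 209.9, 323.1]
tcp_rot: [3.141, 0.0, 2.688]
ft_force: [0.5, -0.1, -0.8]
opening: 0.997
grip_force: 0.0
```

```bash
python3 - <<'E'
from h import *
w=read_camera("wrist");s=read_camera("side");st=env.state();print(st["t"],st["eef_pos"],st["tcp_rot"],st["ft_force"],st["opening"])
a=w["image"]
b=cv2.resize(s["image"][170:310,120:230],(220,280),interpolation=3)
c=np.zeros((420,780,3),np.uint8);c[:,:560]=a;c[:280,560:]=b
cv2.imwrite("pics/w4.png",c[:,:,::-1])
E
```

```text
14.7333 [542.54895066 209.903238   323.29668113] [3.14093620e+00 6.18682538e-04 2.68775088e+00] [0.02075016 1.26634935 0.15074623] 1.0023053999348412
```

View pics/w4.png

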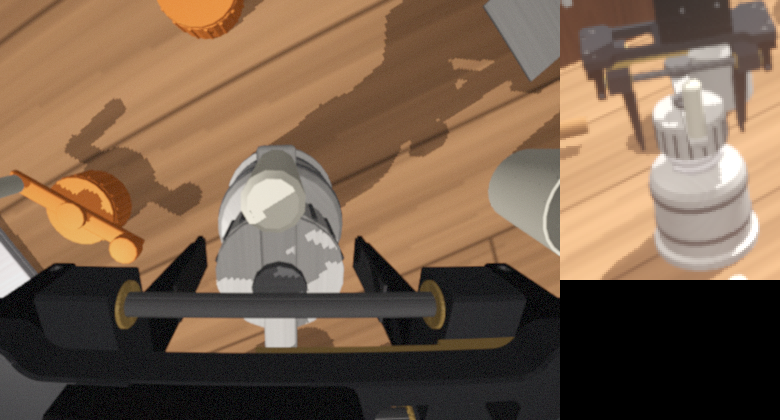

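The fingers stand either side of the skirt with no contact. I'm closing and lifting slowly.

Request:
move_arm --commands '[[[0,0,0],0,0],[[0,0,0],0,0],[[0,0,0],0,0],[[0,0,0],0,0],[[0,0,0],0,0],[[0,0,0],0,0],[[0,0,0],0,0],[[0,0,0],0,0]]'

```text
t: 15.4
eef_pos: [542.5, 209.9, 322.8]
tcp_rot: [3.141, 0.0, 2.688]
ft_force: [-0.1, 0.0, 1.5]
opening: 0.741
grip_force: 30.0
```

Request:
move_arm --commands '[[[0,0,0.05],0,0],[[0,0,0.05],0,0],[[0,0,0.05],0,0],[[0,0,0],0,0]]'

```text
t: 15.73
eef_pos: [542.5, 209.9, 327.4]
tcp_rot: [3.141, 0.0, 2.688]
ft_force: [-0.1, 0.3, -2.3]
opening: 0.739
grip_force: 30.0
```

Request:
move_arm --commands '[[[0,0,0.1],0,0],[[0,0,0.1],0,0],[[0,0,0.1],0,0],[[0,0,0.1],0,0],[[0,0,0.2],0,0],[[0,0,0.3],0,0],[[0,0,0.3],0,0],[[0,0,0.3],0,0],[[0,0,0.3],0,0],[[0,0,0.2],0,0],[[0,0,0],0,0],[[0,0,0],0,0],[[0,0,0],0,0]]'

```text
t: 16.82
eef_pos: [542.4, 209.9, 386.9]
tcp_rot: [-3.141, -0.0, 2.688]
ft_force: [0.6, -0.4, -2.6]
opening: 0.743
grip_force: 30.0
```

Request:
move_arm --commands '[[[-0.05,-0.3,0],0,0],[[-0.11,-0.72,0],0,0],[[-0.11,-0.72,0],0,0],[[-0.11,-0.72,0],0,0],[[-0.11,-0.72,0],0,0],[[-0.11,-0.72,0],0,0],[[-0.11,-0.72,0],0,0],[[-0.11,-0.72,0],0,0],[[-0.11,-0.72,0],0,0],[[-0.11,-0.72,0],0,0],[[-0.11,-0.72,0],0,0],[[-0.11,-0.72,0],0,0],[[-0.11,-0.72,0],0,0],[[-0.11,-0.72,0],0,0],[[-0.11,-0.72,0],0,0],[[-0.11,-0.72,0],0,0],[[-0.11,-0.72,0],0,0],[[-0.11,-0.72,0],0,0],[[-0.11,-0.72,0],0,0],[[-0.09,-0.58,0],0,0]]'

```text
t: 18.48
eef_pos: [478.1, -207.0, 386.9]
tcp_rot: [-3.142, -0.001, 2.687]
ft_force: [0.3, 0.5, -2.3]
opening: 0.743
grip_force: 30.0
```

```bash
python3 - <<'E'
from h import *
w=read_camera("wrist");s=read_camera("side");p=read_camera("top");st=env.state();print(st["t"],st["eef_pos"],st["tcp_rot"],st["ft_force"],st["opening"],st["grip_force"])
c=np.zeros((420,800,3),np.uint8);c[:240,:320]=cv2.resize(w["image"],(320,240));c[:,320:]=cv2.resize(s["image"],(480,420));c[240:,:240]=cv2.resize(p["image"],(240,180))
cv2.imwrite("pics/w5.png",c[:,:,::-1])
E
```

```text
18.6333 [ 478.27879938 -206.44817025  386.79799109] [ 3.14145591e+00 -8.43525341e-04  2.68558940e+00] [-0.03752234  0.29627993 -2.04864664] 0.7439042969988265 29.99461063183844
```

View pics/w5.png

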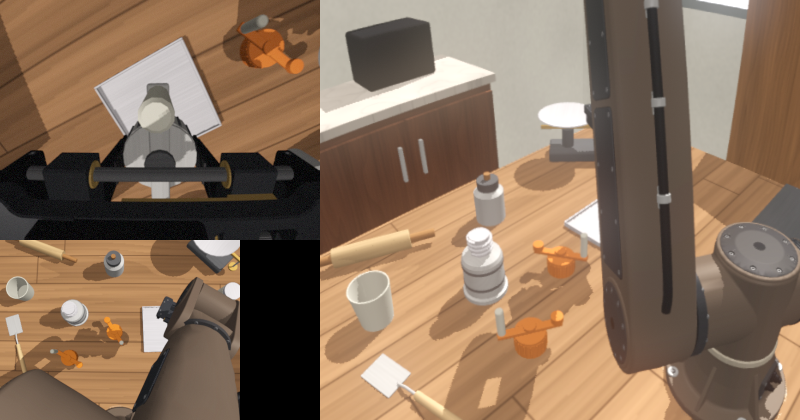

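The side view shows the press neck bare. The wrist view shows the cap upright in the fingers over the tray, so I'll lower it.

Request:
move_arm --commands '[[[0,0,-0.3],0,0],[[0,0,-0.5],0,0],[[0,0,-0.5],0,0],[[0,0,-0.5],0,0],[[0,0,-0.5],0,0],[[0,0,-0.5],0,0],[[0,0,-0.5],0,0],[[0,0,-0.5],0,0],[[0,0,-0.5],0,0],[[0,0,-0.5],0,0],[[0,0,-0.5],0,0],[[0,0,-0.4],0,0],[[0,0,-0.2],0,0],[[0,0,0],0,0],[[0,0,0],0,0]]'

```text
t: 19.88
eef_pos: [478.9, -204.9, 210.2]
tcp_rot: [3.141, -0.001, 2.688]
ft_force: [-0.4, -0.3, -2.3]
opening: 0.742
grip_force: 30.0
```

Request:
move_arm --commands '[[[0,0,-0.07],0,0],[[0,0,-0.07],0,0],[[0,0,0],0,0]]'

```text
t: 20.13
eef_pos: [478.9, -205.3, 206.2]
tcp_rot: [3.142, 0.001, 2.688]
ft_force: [-0.2, 0.2, -2.1]
opening: 0.741
grip_force: 30.0
```

Request:
move_arm --commands '[[[0,0,-0.06],0,0],[[0,0,0],0,0]]'

```text
t: 20.3
eef_pos: [478.9, -205.3, 204.3]
tcp_rot: [3.142, 0.0, 2.688]
ft_force: [-0.6, 0.3, -1.4]
opening: 0.744
grip_force: 30.0
```

Request:
move_arm --commands '[[[0,0,-0.05],0,0],[[0,0,0],0,0]]'

```text
t: 20.47
eef_pos: [478.9, -205.3, 202.6]
tcp_rot: [3.142, -0.0, 2.688]
ft_force: [-1.0, -0.5, -2.5]
opening: 0.738
grip_force: 30.0
```

Request:
move_arm --commands '[[[0,0,-0.04],0,0],[[0,0,0],0,0]]'

```text
t: 20.63
eef_pos: [478.9, -205.3, 201.4]
tcp_rot: [3.141, -0.0, 2.688]
ft_force: [0.6, -0.7, -2.5]
opening: 0.742
grip_force: 30.0
```

Request:
move_arm --commands '[[[0,0,-0.04],0,0],[[0,0,0],0,0]]'

```text
t: 20.8
eef_pos: [478.9, -205.3, 200.2]
tcp_rot: [3.141, -0.0, 2.688]
ft_force: [0.4, 0.9, -2.4]
opening: 0.741
grip_force: 30.0
```

Request:
move_arm --commands '[[[0,0,-0.04],0,0],[[0,0,0],0,0]]'

```text
t: 20.97
eef_pos: [478.9, -205.3, 199.0]
tcp_rot: [3.142, 0.0, 2.688]
ft_force: [0.2, 0.4, -2.2]
opening: 0.743
grip_force: 30.0
```

Request:
move_arm --commands '[[[0,0,-0.03],0,0],[[0,0,0],0,0]]'

```text
t: 21.13
eef_pos: [478.9, -205.3, 198.9]
tcp_rot: [-3.142, 0.001, 2.688]
ft_force: [-0.5, 2.0, 9.0]
opening: 0.745
grip_force: 30.0
```

Request:
move_arm --commands '[[[0,0,-0.03],0,0],[[0,0,0],0,0]]'

```text
t: 21.3
eef_pos: [478.9, -205.2, 198.7]
tcp_rot: [-3.141, 0.001, 2.688]
ft_force: [-3.7, 2.8, 18.9]
opening: 0.742
grip_force: 30.0
```

Contact with the tray floor. I'll ease off, release and raise.

Request:
move_arm --commands '[[[0,0,0.05],0,0],[[0,0,0],0,1],[[0,0,0],0,1],[[0,0,0],0,1],[[0,0,0],0,1],[[0,0,0],0,1],[[0,0,0],0,1],[[0,0,0.1],0,1],[[0,0,0.3],0,1],[[0,0,0.6],0,1],[[0,0,1],0,1],[[0,0,1],0,1],[[0,0,1],0,1],[[0,0,1],0,1],[[0,0,1],0,1],[[0,0,0],0,1],[[0,0,0],0,1]]'

```text
t: 22.72
eef_pos: [478.6, -205.1, 380.8]
tcp_rot: [-3.141, 0.004, 2.688]
ft_force: [-0.5, 0.2, -0.9]
opening: 1.003
grip_force: 0.0
```

```bash
python3 - <<'E'
from h import *
w=read_camera("wrist");st=env.state();print(st["t"],st["eef_pos"],st["ft_force"],st["opening"]);save(w,"w6")
print(proj(w,[[478.9,-204.9,54],[478.9,-204.9,5]]).round())
E
```

```text
22.7667 [ 478.49099165 -205.07603776  379.3297281 ] [-0.06091992 -0.20821249 -0.88995779] 0.9992742013401263
[[280. 196.]
 [280. 186.]]
```

View pics/w6.png

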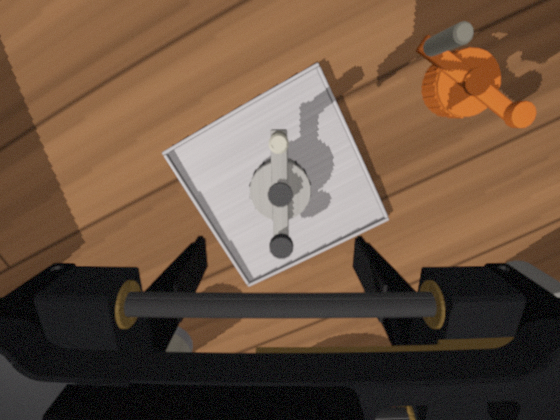

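The cap stands upright with its hub at (280,194). The tray centre is at about (277,177) at floor level, so the cap is within about 10 mm of the middle, released and clear of the fingers.

```bash
python3 -c "
from cell import env
print(env.job_done())"
```

```text
the job is handed in; nothing more can be done
None
```

I unscrewed the cap, lifted it clear of the neck and stood it upright in the tray, about 10 mm or less from the middle. The job is handed in at about 23 s; the hand-in returned no verdict, but the forces reported at the end of each move never exceeded about 19 N.

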